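# Clip a price plate into its counter holder

## Robot

A 6-joint arm with a two-finger parallel gripper is mounted at the origin on the work surface. World frame = base frame: x ahead of the robot, y to its left, z up, the work surface at z = 0. Lengths are in m, angles in rad, forces in N, time in s.
With the tool pointing down it reaches from about 0.325 to 0.9 m from the base axis. Payload 3.5 kg.
Tool frame: the origin (TCP) lies midway between the tips of the shut fingers; the grasp point (between the pads) lies 19 mm behind it (grip_point_offset is the distance from the TCP to the grasp point, in m); z points along the fingers, y is the line along which they close (so a half turn about z gives the same grasp; the last joint's range is limited). The gripper opens to 85 mm and grips with 20 to 120 N. Pads are 22 mm wide; open, the fingers measure 114 mm over their backs; the gripper's body (76 mm by 85 mm) begins 54 mm behind the grasp point. The pads swing forward as they close: fully open they stand 13 mm farther back than shut.
Start: joints at [1.025, 0.276, -0.026, 1.268, 0, 1.467], TCP at [0.268, 0.565, 0.231] pointing down, gripper open.
Joint ranges: [-3.12, 3.12], [-0.85, 1.88], [-1.08, 1.24], [-1.95, 2.15], [-1.57, 1.53], [-3.14, 3.14]. Speed limits (rad/s): [2.57, 2.57, 3.14, 3.14, 3.14, 3.14].

## Interface

Orientations are given as a unit quaternion [x, y, z, w].
In Python, from workcell import * gives the robot as it stands.
- The arm moves only by the tool drive_tool, never from a script. Its argument "deltas" is a list of rows, each a list of 5 numbers: the shift along the tool's x, y, z in m, then the turn about the tool's z in rad, then the finger opening in m, from 0 to 0.0854. A call has 1 to 20 rows; each row is the pose to reach, as a shift and turn from the pose commanded when the call began, along the tool's axes at that moment; what a row does not reach only later rows make up. A row lasts 1/8 s, in which the tool goes at most 62.5 mm and 10.7 degrees, less where a joint would pass 70% of its speed; a pose out of reach is approached as far as the arm can. A call with a gripper value outside its range is refused whole. The fingers move at their own pace and stop on an object; "newtons" is the grip in N (left out, the last holds). Time passes only in rows, so rows that repeat a pose let the fingers close. It gives the time, the measured TCP pose, the force, the opening and the grip force at its end, in the units of the state.
- read_state(): the state, without advancing time (a new reading comes with each control period).
- get_image(name): name is "scene" or "top" or "wrist"; returns a dict with "frame" (480x640x3 uint8, red, green, blue), "depth" (480x640 float32, m along the optical axis (not along the pixel's ray), 0 where there is no reading), "mtx" (3x3 intrinsics, pixels), "rvec" (rotation vector, rad) and "tvec" (3), from world to camera coordinates, as OpenCV has them. Camera axes: x right, y down, z forward; pixel columns grow to the right and rows downward; lengths in m; the calibration is good to about 2 mm. The wrist camera is an equidistant fisheye: a pixel r from the principal point sees the ray r / f radians off the axis. A picture is of the moment at which its call begins.
- sign_off(): hands the job in; it is judged then, once.
The state is a dict: "t": time; "joint_positions": joint angles; "joint_velocities": joint speeds; "joint_torque": joint torques, N m; "tool_pos": TCP position; "tcp_rot": TCP orientation; "contact_force": force on the tool from outside, world axes, zero at the start; "moment": the same for the moment, N m; "finger_gap": finger opening in m; "finger_force": force on a finger pad.
Only numpy, scipy, OpenCV 4.12 (cv2) and the standard library are available. Lean on these libraries where they do the work, as an engineer would, in place of code of your own. Each camera call takes 0.05 s, during which the arm holds its last target. There are 200 camera calls.

## Task

Take the clear price plate by its black post and slide it along the bed of the grey and red price holder, so that its front edge lifts the two sprung steel clips and runs under them, until it is fully home against the back stop and both clips have snapped down behind its shoulders. Push gently, since the acrylic cracks if it is forced (keep the push below 30 N), then let go, and leave the bottles and the jar where they stand.

Things in the scene. Friction and masses are not known exactly. Their poses are not given: they have to be found in the camera images.
- plate_grip (a point): centre of the black square upright post (22 x 22 mm, 42 mm tall above the plate) of the loose clear acrylic price plate, which starts flat on the counter. This point is 30 mm above the plate's underside, 24 mm above its top face. Axes: x from the post to the plate's front edge, z up. The front edge is 102 mm ahead (+x) of the post's centre, the two shoulders 42 mm ahead.
- plate_front (a point): middle of the plate's front edge, at the underside; same axes as plate_grip. When home it is against the back stop, within 8 mm of holder_mark along the holder's x.
- holder_mark (a point): point on the centre line at bed height (12 mm up), holder's axes. The carriage is clamped, differently each time, with the stop's face up to 6 mm before or beyond this mark: not reported, to be felt or seen. Rails 8 mm tall: inner faces 51.5 mm off the centre line up to 80 mm before the mark (1.5 mm play each side), then flaring to about 61 mm at 140 mm before it. Stop 10 mm tall.
- clip_left (a joint): hinge of the left clip (34 mm to +y), rad: 0 nose down, 0.05 to 0.06 raised on the plate. Spring force at the nose 0.8 to 1.7 N; lifting both takes a push of 3 to 12 N, sliding on 2 to 4 N. The nose hangs to 1 mm above the bed; its far face is 61.5 mm before the stop, so a home plate's shoulders are 1.5 mm past it; its lead-in ramp (22 degrees) starts 88 mm before the stop. Clip top 17 mm up.
- clip_right (a joint): hinge of the right clip (34 mm to -y), rad: 0 nose down, 0.05 to 0.06 raised on the plate. Spring force at the nose 0.8 to 1.7 N; lifting both takes a push of 3 to 12 N, sliding on 2 to 4 N. The nose hangs to 1 mm above the bed; its far face is 61.5 mm before the stop, so a home plate's shoulders are 1.5 mm past it; its lead-in ramp (22 degrees) starts 88 mm before the stop. Clip top 17 mm up.
- soy_mid (a point): dark soy sauce bottle, 64 mm across, 190 mm tall, standing loose; this point is on its axis, 60 mm up
- vinegar_mid (a point): amber vinegar bottle, 60 mm across, 180 mm tall, standing loose; this point is on its axis, 60 mm up
- chilli_mid (a point): red chilli jar with a green cap, 72 mm across, 90 mm tall, standing loose; this point is on its axis, 45 mm up
- plate: the plate, 120 g, 6 mm thick, T-shaped: body 60 (x) x 100 (y) mm with yellow card and a red stripe near the front edge; behind it a narrow tail 57 x 44 mm that carries the post. The shoulders are the body's rear edges either side of the tail. Origin at the underside, midway between the shoulders; x to the front edge, z up.
- holder: the holder, fixed on the counter: grey base 195 (x) x 140 (y) x 12 mm whose top face is the bed, red guide rails, and a yellow back stop with two steel clips (orange-topped noses) on one clamped carriage. Origin on its underside; x is the direction the plate slides in, z up. holder_mark is 55 mm ahead of it and 12 mm up; the bed's open front edge is 105 mm behind it.
There are look-alikes about, which are no part of the job. There is more than one size of the plate; the job needs the middle-sized.

How it is judged:
On the way:
1. the plate's front has run under both clips, which ride raised on its top face, while it lies on the bed (value of joint each of clip_left, clip_right above 0.035 rad and x of plate_front in the frame of holder_mark between -0.05 and -0.003 m and z of plate_front in the frame of holder_mark below 0.004 m), for 0.1 s.
At the end, for the whole second after the job is handed in: The plate lies flat on the bed (within 2 mm and 0.04 rad), home under the clips (front edge within 9 mm of the holder's mark, wherever the stop is set, and centred within 4 mm) with both clips fully down behind its shoulders (each below 0.015 rad), at rest and released (x of plate_front in the frame of holder_mark between -0.009 and 0.009 m and y of plate_front in the frame of holder_mark between -0.004 and 0.004 m and z of plate in the frame of holder_mark below 0.002 m and angle between the x axis of plate and the x axis of holder, either way round below 0.06 rad and angle between plate's own z axis and vertical below 0.04 rad and value of joint each of clip_left, clip_right below 0.015 rad and linear speed of plate below 0.01 m/s and contact force between plate and the fingers below 0.1 N); the robot touches nothing.
It fails at once if the plate is forced: more than 30 N between the plate and the holder with its clips (contact force between plate and holder above 30 N).
It fails at once if the holder or its clips are struck or forced with the gripper (more than 15 N) (contact force between any of the fingers, the arm and holder above 15 N).
It fails at once if a bottle or the jar is moved more than 25 mm (distance of any of soy_mid, vinegar_mid, chilli_mid from where it was at the start of the episode above 0.025 m).
It also fails if it takes over 72 s, if anything falls off the work surface, if the arm or the gripper's body presses on something with over 40 N, if the wrist force passes 120 N, or if a joint passes its speed limit or range.

## Working session

There is one attempt and no reset: what is moved stays moved. The work goes in short steps, Python scripts to look and compute and a tool call to move; the robot and the scene stay as the last step left them, time stands still between calls to the robot, and variables do not carry over. Pictures are saved under pics/ and viewed, at most 10 in all, crops included, and the job is handed in when it is done.

Besides the shell and the picture viewer there is one more tool, called as a command line: name --pt "numbers of a row" for each row, then --argument value for the rest. drive_tool: Moves the arm, as the interface text tells. Its arguments: {"type":"object","properties":{"deltas":{"type":"array","items":{"type":"array","items":{"type":"number"}}},"newtons":{"type":"number"}},"required":["deltas"]}

```bash
mkdir -p pics
cat > h.py <<'E'
from workcell import *
import numpy as np, cv2
def cam(n):
    d=get_image(n); d['R']=cv2.Rodrigues(np.array(d['rvec'],float))[0]; d['t']=np.array(d['tvec'],float).ravel(); return d
def save(d,f,crop=None,s=1):
    im=d['frame'][:,:,::-1]
    if crop: im=im[crop[1]:crop[3],crop[0]:crop[2]]
    cv2.imwrite(f,cv2.resize(im,None,fx=s,fy=s,interpolation=cv2.INTER_CUBIC))
def ray(d,u,v):
    K=np.array(d['mtx']); r=np.array([(u-K[0,2])/K[0,0],(v-K[1,2])/K[1,1],1.])
    return -d['R'].T@d['t'], d['R'].T@r
def onz(d,u,v,z):
    c,r=ray(d,u,v); return c+r*(z-c[2])/r[2]
def dep(d,u,v):
    c,r=ray(d,u,v); return c+r*d['depth'][int(v),int(u)]
E
python3 - <<'E'
from h import *
d=cam('top'); save(d,'pics/top.png'); np.savez('top.npz',**d)
e=cam('scene'); save(e,'pics/scene.png'); np.savez('scene.npz',**e)
print(-d['R'].T@d['t'],d['R'],d['mtx'],-e['R'].T@e['t']); print(read_state())
E
```

```text
[0.39233562 0.01776329 1.35000283] [[ 0.01237545 -0.99975897  0.01813399]
 [-0.98625393 -0.01519271 -0.16453685]
 [ 0.1647727  -0.0158485  -0.98620423]] [[623.85887683   0.         302.62204094]
 [  0.         623.85887683 235.11577575]
 [  0.           0.           1.        ]] [ 1.37560216 -0.18291214  1.01094257]
{'t': 0.1, 'joint_positions': array([ 1.02460674e+00,  2.77102887e-01, -2.77525176e-02,  1.26799171e+00,
       -1.99676186e-05,  1.46736536e+00]), 'joint_velocities': array([-0.00103243, -0.00131248,  0.00315472,  0.00089023, -0.00154103,
        0.00023499]), 'joint_torque': array([-1.48648674e-04, -4.46707928e+01,  2.96128696e+01,  8.49152100e-03,
       -1.25262059e-04, -1.32577478e-05]), 'tool_pos': array([0.26743375, 0.56411103, 0.23023884]), 'tcp_rot': array([ 2.19575353e-01,  9.75595005e-01, -9.74963535e-04, -3.17771169e-04]), 'contact_force': array([0.09390123, 0.44912362, 0.3239958 ]), 'moment': array([-0.03623474,  0.03466649, -0.01211483]), 'finger_force': 0.0, 'finger_gap': 0.08534374187611676}
```

View pics/top.png

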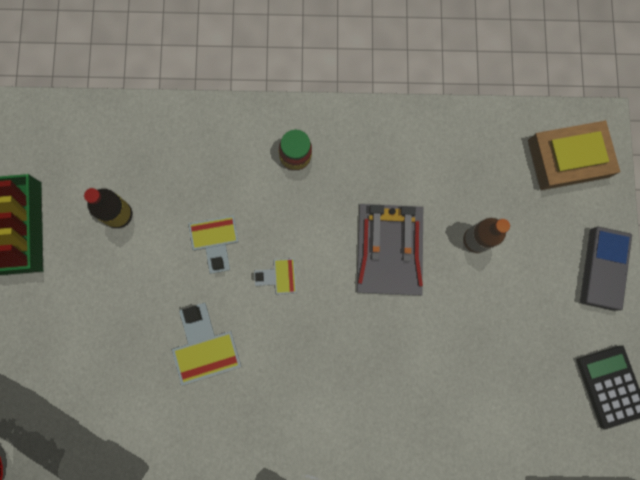

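View pics/scene.png

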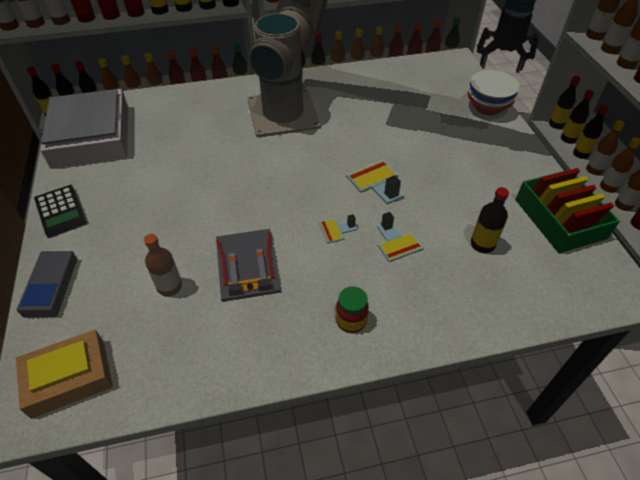

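The top view shows three plates: A at (213,245), B at (275,277, small) and C at (205,340, large). The holder is at (390,250) with its stop pointing up the image (+x). The soy bottle is at (110,208), the vinegar at (485,235) and the jar at (295,150). A looks middle-sized, so I'll measure all three.

```bash
cat > m.py <<'E'
from h import *
def rect(mask,d,z,mina=60):
    out=[]
    for c in cv2.findContours(mask,cv2.RETR_EXTERNAL,cv2.CHAIN_APPROX_NONE)[0]:
        if cv2.contourArea(c)<mina: continue
        p=np.array([onz(d,u,v,z)[:2] for u,v in c[:,0]],np.float32)
        (x,y),(w,h),a=cv2.minAreaRect(p*1000)
        out.append((c[:,0].mean(0).round(),np.round([x,y,w,h,a],1)))
    return out
if __name__=='__main__':
    d=dict(np.load('top.npz')); hsv=cv2.cvtColor(d['frame'],cv2.COLOR_RGB2HSV)
    H,S,V=[hsv[...,i].astype(int) for i in range(3)]
    yr=(((H<38)|(H>170))&(S>130)&(V>70)).astype(np.uint8)
    bl=((V<50)).astype(np.uint8)
    roi=np.zeros_like(yr); roi[200:400,150:320]=1
    print('card');[print(*r) for r in rect(yr*roi,d,.006)]
    print('post top');[print(*r) for r in rect(bl*roi,d,.048,30)]
    roi[:]=0; roi[190:305,345:435]=1
    g=((V<115)).astype(np.uint8)|yr
    print('base');[print(*r) for r in rect(g*roi,d,.012)]
    save(d,'pics/c.png',(150,190,440,400),2.7)
    for p in [(390,270),(215,262),(390,213),(270,230)]: print(p,dep(d,*p).round(4))
E
python3 m.py
```

```text
card
[206. 358.] [351.9 197.   63.7 116.1  17.9]
[285. 276.] [527.7  33.7  65.4  35.3   4.3]
[213. 232.] [620.6 192.   47.5  88.3  11.5]
post top
[192. 314.] [441.3 223.6  27.6  30.3  16.5]
[217. 263.] [547.6 175.2  20.8  19.2  13.1]
base
[389. 249.] [ 588.3 -191.7  147.   199.3   88. ]
(390, 270) [ 0.5426 -0.1936  0.0107]
(215, 262) [0.55   0.1799 0.0471]
(390, 213) [ 0.6657 -0.193   0.023 ]
(270, 230) [ 6.282e-01  6.780e-02 -3.000e-04]
```

View pics/c.png

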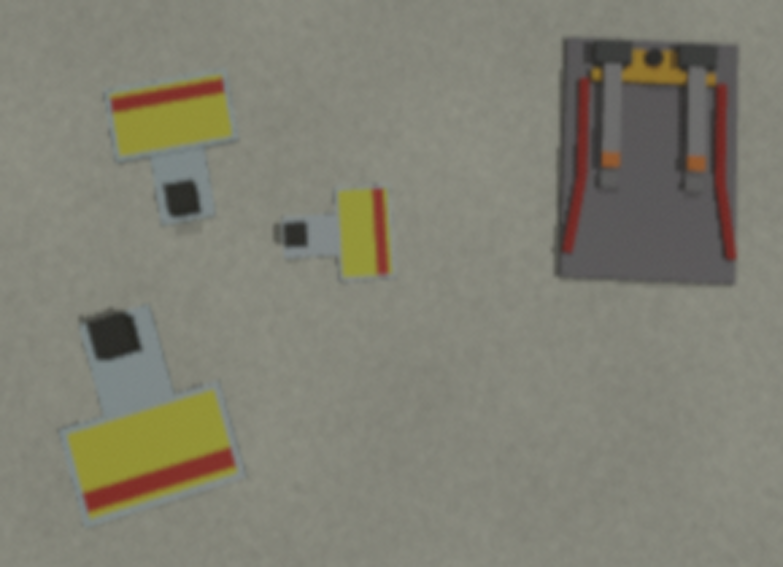

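Plate A at crop (180,140) is the middle-sized one: a narrow black post, with its front pointing +x. B is the smaller copy and C the larger one, turned the other way. The post comes out at about (0.548, 0.175) with yaw about 12.5°. Next I'll compute the move and refine the holder.

```bash
cat >> h.py <<'E'
from scipy.spatial.transform import Rotation as Ro
def togo(target,yawdeg):
    "shift in tool axes and turn to bring the TCP to target, tool y at world yaw yawdeg (mod 180)"
    s=read_state(); R=Ro.from_quat(s['tcp_rot']).as_matrix()
    y=np.degrees(np.arctan2(R[1,1],R[0,1])); t=(y-yawdeg+90)%180-90
    return np.round(R.T@(np.array(target)-s['tool_pos']),4),round(np.radians(t),3), s['tool_pos'].round(4), round(y,2)
E
python3 - <<'E'
from h import *; from m import rect
d=dict(np.load('top.npz')); hsv=cv2.cvtColor(d['frame'],cv2.COLOR_RGB2HSV)
H,S,V=[hsv[...,i].astype(int) for i in range(3)]
roi=np.zeros(H.shape,np.uint8); roi[190:305,345:435]=1
def blobs(m,z):
    n,l,st,c=cv2.connectedComponentsWithStats(m*roi)
    for i in range(1,n):
        if st[i,4]>8: print(st[i],onz(d,*c[i],z).round(4))
print('red');blobs((((H<6)|(H>172))&(S>120)).astype(np.uint8),.02)
print('orange');blobs(((H>=7)&(H<18)&(S>140)).astype(np.uint8),.029)
print('yellow');blobs(((H>=18)&(H<35)&(S>120)).astype(np.uint8),.022)
print(togo([.5476,.1752,.12],12.5))
E
```

```text
red
[358 219  10  64 221] [ 0.583  -0.1365  0.02  ]
[415 222   7  64 239] [ 0.5812 -0.2515  0.02  ]
orange
[373 247   6   5  26] [ 0.5859 -0.1599  0.029 ]
[405 248   6   5  26] [ 0.5838 -0.2283  0.029 ]
yellow
[381 209  23  13 208] [ 0.6606 -0.1977  0.022 ]
[369 215   4   5  19] [ 0.6562 -0.1508  0.022 ]
[412 217   3   5  13] [ 0.6528 -0.2432  0.022 ]
(array([-0.4198, -0.2312,  0.1106]), np.float64(0.91), array([0.2674, 0.5641, 0.2302]), np.float64(64.63))
```

drive_tool --pt "-0.06 -0.033 0.0 0.15 0.06" --pt "-0.12 -0.066 0.0 0.3 0.06" --pt "-0.18 -0.1 0.0 0.45 0.06" --pt "-0.24 -0.132 0.03 0.6 0.06" --pt "-0.3 -0.165 0.06 0.75 0.06" --pt "-0.36 -0.198 0.09 0.88 0.06" --pt "-0.42 -0.231 0.11 0.91 0.06" --pt "-0.42 -0.231 0.11 0.91 0.06" --pt "-0.42 -0.231 0.11 0.91 0.06" --pt "-0.42 -0.231 0.11 0.91 0.06"

```text
t: 1.35
tool_pos: [0.5477, 0.176, 0.1209]
tcp_rot: [0.626, 0.78, -0.0, -0.001]
contact_force: [-0.2, -0.2, 0.2]
finger_gap: 0.0603
finger_force: 0.0
```

Run:
```python
from h import *
d=cam('wrist'); save(d,'pics/w1.png'); np.savez('w1.npz',**d)
print(d['mtx'],-d['R'].T@d['t']); print(togo([.5476,.1752,.016],12.5),read_state()['t'])
```

```text
[[371.64829954   0.         321.24706129]
 [  0.         371.64829954 238.06464245]
 [  0.           0.           1.        ]] [0.53216735 0.24516668 0.26457187]
(array([-0.0015, -0.0004,  0.1053]), np.float64(0.001), array([0.5477, 0.1767, 0.1213]), np.float64(12.53)) 1.4
```

View pics/w1.png

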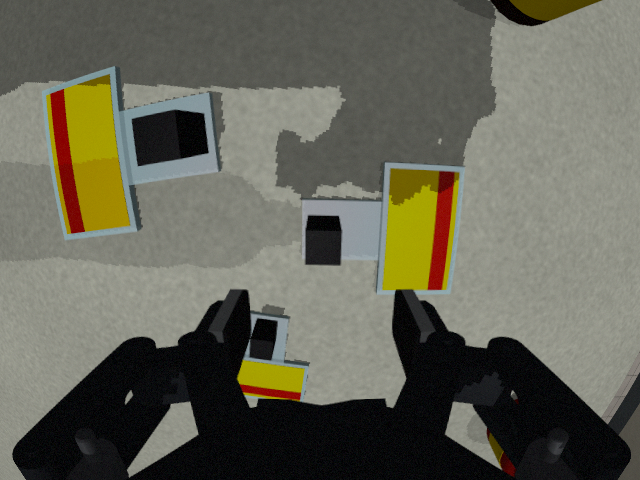

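The wrist view shows plate A, with its post at about (323,240) and body corners at (386,164), (463,167), (451,293) and (378,293). I'll measure from those.

```bash
cat >> h.py <<'E'
def wz(d,u,v,z):
    K=np.array(d['mtx']); f=K[0,0]; a,b=u-K[0,2],v-K[1,2]; r=np.hypot(a,b); th=r/f
    q=np.array([a/r*np.sin(th),b/r*np.sin(th),np.cos(th)]); c=-d['R'].T@d['t']; q=d['R'].T@q
    return c+q*(z-c[2])/q[2]
E
python3 - <<'E'
from h import *
d=dict(np.load('w1.npz'))
C=[wz(d,*p,.006)*1000 for p in [(386,164),(463,167),(451,293),(378,293)]]
for c in C: print(c.round(1))
print([round(np.linalg.norm((C[i]-C[(i+1)%4])),1) for i in range(4)])
a=(C[1]+C[2])/2-(C[0]+C[3])/2; yaw=np.arctan2(a[1],a[0]); b=C[0]-C[3]+C[1]-C[2];print(np.degrees(yaw),np.degrees(np.arctan2(-b[0],b[1])))
m=sum(C)/4; print('post from body',m-72*np.array([np.cos(yaw),np.sin(yaw),0]))
bl=(d['frame'].max(2)<40).astype(np.uint8); n,l,st,ce=cv2.connectedComponentsWithStats(bl[200:280,295:355]); print(st,ce)
for p in [(306,216),(340,216),(342,264),(306,264)]: print(p,wz(d,*p,.048).round(4),d['depth'][p[1]-3 if p[1]>240 else p[1]+4,323])
E
```

```text
[580.8 234.1   6. ]
[637.4 246.5   6. ]
[659.1 149.3   6. ]
[600.3 137.9   6. ]
[np.float64(57.9), np.float64(99.6), np.float64(59.8), np.float64(98.1)]
11.64039062898328 12.017668397742682
post from body [548.88880269 177.41530703   6.        ]
[[   0    0   60   80 3171]
 [  11   16   35   48 1629]] [[30.35130874 39.36392305]
 [27.84284837 39.76488643]]
(306, 216) [0.5337 0.1949 0.048 ] 0.24894558
(340, 216) [0.5536 0.1993 0.048 ] 0.24894558
(342, 264) [0.5618 0.1699 0.048 ] 0.22863586
(306, 264) [0.54  0.165 0.048] 0.22863586
```

drive_tool --pt "0 0.001 0.04 0.009 0.06" --pt "0 0.001 0.08 0.009 0.06" --pt "0 0.001 0.104 0.009 0.06" --pt "0 0.001 0.104 0.009 0.06" --pt "0 0.001 0.104 0.009 0.015" --pt "0 0.001 0.104 0.009 0.015" --pt "0 0.001 0.104 0.009 0.015" --pt "0 0.001 0.104 0.009 0.015" --pt "0 0.001 0.104 0.009 0.015" --pt "0 0.001 0.104 0.009 0.015" --newtons 50

```text
t: 2.65
tool_pos: [0.5509, 0.1769, 0.0193]
tcp_rot: [0.629, 0.777, 0.002, 0.001]
contact_force: [-1.5, 1.1, 7.1]
finger_gap: 0.0211
finger_force: 50.6
```

drive_tool --pt "0 0 -0.02 0 0.015" --pt "0 0 -0.04 0 0.015" --pt "0 0 -0.05 0 0.015" --pt "0 0 -0.05 0 0.015" --pt "0 0 -0.05 0 0.015"

```text
t: 3.28
tool_pos: [0.5486, 0.1761, 0.0665]
tcp_rot: [0.63, 0.777, -0.001, -0.0]
contact_force: [0.4, 0.4, -1.8]
finger_gap: 0.0212
finger_force: 49.7
```

Run:
```python
from h import *
d=cam('wrist'); save(d,'pics/w2.png'); np.savez('w2.npz',**d)
print(togo([.434,-.1896,.07],-1.7),read_state())
```

```text
(array([-0.3339, -0.1878, -0.0033]), np.float64(0.239), array([0.5484, 0.176 , 0.0663]), np.float64(11.97)) {'t': 3.325, 'joint_positions': array([ 1.98362651e-01,  3.28530542e-01, -3.30882215e-01,  9.13300379e-01,
       -2.93630871e-05,  1.56024486e+00]), 'joint_velocities': array([-0.00010529,  0.00211661, -0.00106166,  0.00038478, -0.00023571,
        0.00027779]), 'joint_torque': array([-1.09672366e-02, -4.37680936e+01,  2.56870061e+01, -7.31369387e-02,
        2.19537411e-03,  3.89133606e-05]), 'tool_pos': array([0.54840905, 0.17601488, 0.06632087]), 'tcp_rot': array([ 6.29524224e-01,  7.76980265e-01, -7.47616851e-04, -5.99853846e-04]), 'contact_force': array([-1.06703514,  0.44911563, -1.3545347 ]), 'moment': array([-0.00876135,  0.06666339,  0.03789639]), 'finger_force': 49.72775995731354, 'finger_gap': 0.02113962554854924}
```

View pics/w2.png

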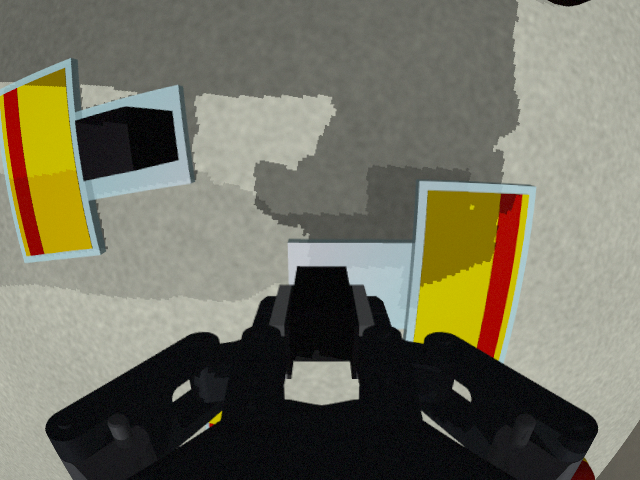

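The post is held square between the pads at about (320,310). The body's visible corners are at (420,181) and (535,186). I'll check height, yaw and offset from those.

Run:
```python
from h import *
d=dict(np.load('w2.npz'))
for z in (.048,.053,.058):
    a,b=[wz(d,*p,z)*1000 for p in [(420,181),(535,186)]]
    v=(b-a); yaw=np.arctan2(v[1],v[0]); c,s=np.cos(yaw),np.sin(yaw)
    # b is front-left corner (102,50) from post
    print(z,np.linalg.norm(v).round(1),np.degrees(yaw).round(2),(b[:2]-[102*c-50*s,102*s+50*c]).round(1))
```

```text
0.048 61.1 12.06 [551.5 176.9]
0.053 59.2 12.06 [548.2 176.9]
0.058 57.3 12.06 [544.9 176.8]
```

drive_tool --pt "-0.01 -0.005 -0.03 0 0.015" --pt "-0.05 -0.028 -0.03 0.04 0.015" --pt "-0.1 -0.056 -0.03 0.08 0.015" --pt "-0.15 -0.084 -0.03 0.12 0.015" --pt "-0.2 -0.112 -0.03 0.16 0.015" --pt "-0.25 -0.14 -0.03 0.2 0.015" --pt "-0.3 -0.168 -0.03 0.239 0.015" --pt "-0.334 -0.188 -0.03 0.239 0.015" --pt "-0.334 -0.188 -0.02 0.239 0.015" --pt "-0.334 -0.188 -0.02 0.239 0.015" --pt "-0.334 -0.188 -0.02 0.239 0.015"

```text
t: 4.7
tool_pos: [0.4344, -0.1882, 0.0868]
tcp_rot: [0.717, 0.697, -0.0, -0.001]
contact_force: [0.2, -0.5, -0.9]
finger_gap: 0.0214
finger_force: 49.6
```

Run:
```python
from h import *
d=cam('top'); np.savez('t2.npz',**d); save(d,'pics/t2.png',(330,190,450,340),4)
w=cam('wrist'); np.savez('w3.npz',**w); save(w,'pics/w3.png')
print(togo([.434,-.1896,.07],-1.7),read_state()['t'],read_state()['contact_force'])
```

```text
(array([-0.0011, -0.0009,  0.0173]), np.float64(0.002), array([ 0.4349, -0.1885,  0.0873]), np.float64(-1.61)) 4.8 [ 0.51671098  0.53208408 -1.79043162]
```

View pics/w3.png

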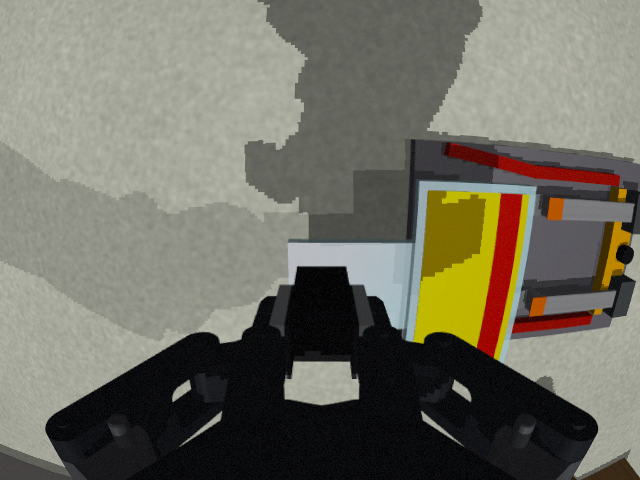

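View pics/t2.png

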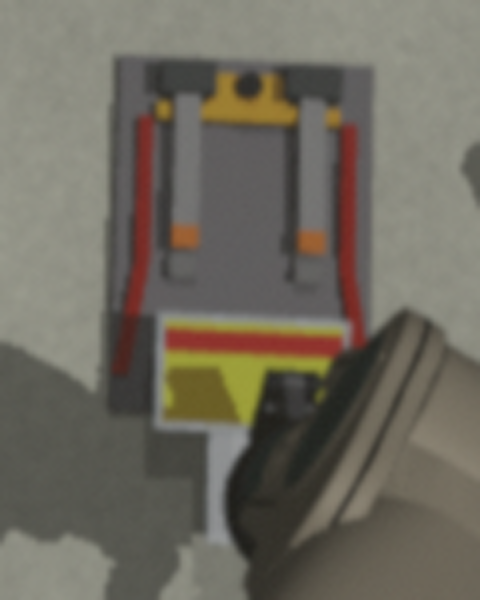

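The wrist view now shows both plate and holder. The orange noses are at (555,208) and (538,305), the stop's face at about (605,250), the base corner at (412,139), and the plate corners at (420,182) and (536,187). I'll measure them together.

Run:
```python
from h import *
d=dict(np.load('w3.npz')); hsv=cv2.cvtColor(d['frame'],cv2.COLOR_RGB2HSV)
H,S,V=[hsv[...,i].astype(int) for i in range(3)]
def blobs(m,z,n0):
    m=m.astype(np.uint8); m[:,:500]=0; m[340:]=0
    n,l,st,c=cv2.connectedComponentsWithStats(m)
    for i in range(1,n):
        if st[i,4]>60: print(n0,st[i],(wz(d,*c[i],z)*1000).round(1))
blobs((H>=7)&(H<18)&(S>140)&(V>100),.029,'orange')
blobs((H>=19)&(H<35)&(S>120),.022,'yellow')
blobs(((H<6)|(H>172))&(S>120),.020,'red')
print('base corner',wz(d,412,139,.012)*1000)
for z in (.068,.073,.078):
    a,b=[wz(d,*p,z)*1000 for p in [(419,181.5),(536,187)]]
    v=(b-a); yaw=np.arctan2(v[1],v[0]); c,s=np.cos(yaw),np.sin(yaw)
    print(z,np.linalg.norm(v).round(1),np.degrees(yaw).round(2),'post',(b[:2]-[102*c-50*s,102*s+50*c]).round(1))
y=((H>=19)&(H<35)&(S>120))
for v in range(200,300,10):
    u=np.where(y[v,570:])[0]; 
    if len(u): print(v,u[0]+570,(wz(d,u[0]+570,v,.022)*1000).round(1),(wz(d,u[0]+570,v,.012)*1000).round(1))
# top view orange
t=dict(np.load('t2.npz')); hsv=cv2.cvtColor(t['frame'],cv2.COLOR_RGB2HSV); H,S,V=[hsv[...,i].astype(int) for i in range(3)]
m=((H>=7)&(H<18)&(S>140)).astype(np.uint8); m[:,:365]=0;m[:,420:]=0;m[:240]=0;m[256:]=0
n,l,st,c=cv2.connectedComponentsWithStats(m)
for i in range(1,n): print(st[i],(onz(t,*c[i],.029)*1000).round(1))
```

```text
orange [547 197  17  23 323] [ 584.7 -160.9   29. ]
orange [529 297  18  20 262] [ 582.5 -229.5   29. ]
yellow [609 186  18  16 233] [ 650.2 -151.4   22. ]
yellow [500 194  29 146 911] [ 562.3 -200.4   22. ]
yellow [ 592  222   39   70 1454] [ 652.1 -198.    22. ]
red [ 500  155  120   32 1541] [ 590.7 -138.7   20. ]
red [ 500  194   22  132 1672] [ 555.2 -184.6   20. ]
red [ 512  311   81   23 1099] [ 605.6 -249.4   20. ]
base corner [ 490.18833708 -121.64754678   12.        ]
0.068 62.5 -1.74 post [ 438.9 -188.5]
0.073 60.6 -1.74 post [ 435.6 -187.8]
0.078 58.7 -1.74 post [ 432.4 -187. ]
200 609 [ 641.4 -155.8   22. ] [ 651.2 -157.7   12. ]
230 604 [ 640.3 -178.1   22. ] [ 650.1 -181.    12. ]
240 603 [ 640.9 -185.7   22. ] [ 650.7 -189.    12. ]
250 601 [ 640.6 -193.4   22. ] [ 650.4 -197.    12. ]
260 599 [ 640.4 -201.2   22. ] [ 650.2 -205.2   12. ]
270 597 [ 640.4 -209.1   22. ] [ 650.2 -213.5   12. ]
280 594 [ 639.4 -217.1   22. ] [ 649.1 -221.9   12. ]
290 592 [ 639.6 -225.4   22. ] [ 649.3 -230.5   12. ]
[373 247   6   5  27] [ 585.8 -160.    29. ]
[405 248   6   5  26] [ 583.8 -228.3   29. ]
```

drive_tool --pt "-0.0026 0 0.0 0.002 0.015" --pt "-0.0026 0 0.015 0.002 0.015" --pt "-0.0026 0 0.03 0.002 0.015" --pt "-0.0026 0 0.045 0.002 0.015" --pt "-0.0026 0 0.052 0.002 0.015" --pt "-0.0026 0 0.053 0.002 0.015" --pt "-0.0026 0 0.053 0.002 0.015" --pt "-0.0026 0 0.053 0.002 0.015"

```text
t: 5.8
tool_pos: [0.4352, -0.1924, 0.0349]
tcp_rot: [0.718, 0.696, 0.0, 0.001]
contact_force: [1.1, 0.0, -1.2]
finger_gap: 0.0215
finger_force: 49.6
```

drive_tool --pt "0 0 0.001 0 0.015" --pt "0 0 0.002 0 0.015" --pt "0 0 0.003 0 0.015" --pt "0 0 0.004 0 0.015" --pt "0 0 0.004 0 0.015" --pt "0 0 0.004 0 0.015"

```text
t: 6.55
tool_pos: [0.4346, -0.1921, 0.0312]
tcp_rot: [0.718, 0.696, -0.0, -0.0]
contact_force: [-3.7, 0.4, 6.6]
finger_gap: 0.021
finger_force: 50.8
```

Run:
```python
from h import *
w=cam('wrist'); np.savez('w4.npz',**w); save(w,'pics/w4.png')
s=read_state(); print(togo([.5,-.19,.03],-1.75),s['t'],s['contact_force'],s['moment'])
```

```text
(array([0.0042, 0.0654, 0.0012]), np.float64(-0.001), array([ 0.4345, -0.1921,  0.0312]), np.float64(-1.83)) 6.6 [-3.69097928  1.85436129  6.97133937] [ 0.25205341  0.39231024 -0.02455171]
```

View pics/w4.png

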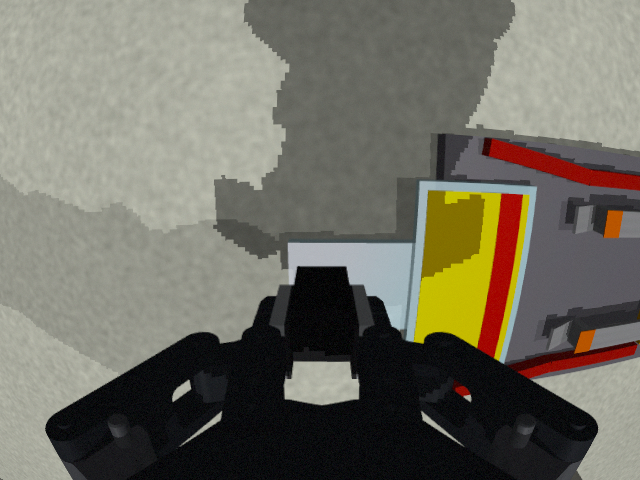

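The plate is flat on the bed, with corners at (419,181) and (536,187), and the noses are ahead at (612,223) and (584,342). Next is a lateral check.

Run:
```python
from h import *
d=dict(np.load('w4.npz')); hsv=cv2.cvtColor(d['frame'],cv2.COLOR_RGB2HSV)
H,S,V=[hsv[...,i].astype(int) for i in range(3)]
m=((H>=7)&(H<18)&(S>140)&(V>100)).astype(np.uint8); m[:,550:]*=1; m[:,:550]=0
n,l,st,c=cv2.connectedComponentsWithStats(m); O=[]
for i in range(1,n):
    if st[i,4]>60: p=wz(d,*c[i],.029)*1000; O.append(p); print(st[i],p.round(1))
o=sum(O)/2; v=O[0]-O[1]; print('yaw',np.degrees(np.arctan2(-v[0],v[1])))
a,b=[wz(d,*p,.018)*1000 for p in [(419,181.5),(536,187)]]; w=b-a; yaw=np.arctan2(w[1],w[0]); cc,s=np.cos(yaw),np.sin(yaw)
print(np.linalg.norm(w),np.degrees(yaw)); post=b[:2]-[102*cc-50*s,102*s+50*cc]; print('post',post)
h=np.radians(-1.75); e=post-o[:2]; print('lateral of post',-np.sin(h)*e[0]+np.cos(h)*e[1])
```

```text
[603 210  20  28 418] [ 585. -161.   29.]
[574 329  22  25 314] [ 583.  -229.7   29. ]
yaw -1.7221742514158949
60.28841880247452 -1.9661100421079665
post [ 434.84902241 -191.36448799]
lateral of post -0.5938290061169735
```

drive_tool --pt "0.0005 0 -0.0015 0 0.015" --pt "0.0005 0.005 -0.0015 0 0.015" --pt "0.0005 0.01 -0.0015 0 0.015" --pt "0.0005 0.015 -0.0015 0 0.015" --pt "0.0005 0.02 -0.0015 0 0.015" --pt "0.0005 0.02 -0.0015 0 0.015"

```text
t: 7.35
tool_pos: [0.4552, -0.1924, 0.0318]
tcp_rot: [0.718, 0.696, 0.0, 0.0]
contact_force: [-0.4, -0.3, -0.9]
finger_gap: 0.0215
finger_force: 49.6
```

drive_tool --pt "0 0.004 0 0 0.015" --pt "0 0.008 0 0 0.015" --pt "0 0.011 0 0 0.015" --pt "0 0.014 0 0 0.015" --pt "0 0.017 0 0 0.015" --pt "0 0.02 0 0 0.015" --pt "0 0.02 0 0 0.015"

```text
t: 8.22
tool_pos: [0.4718, -0.1923, 0.0317]
tcp_rot: [0.719, 0.696, -0.002, -0.002]
contact_force: [-7.8, 0.1, 5.5]
finger_gap: 0.021
finger_force: 50.5
```

drive_tool --pt "0 0.002 0 0 0.015" --pt "0 0.004 0 0 0.015" --pt "0 0.006 0 0 0.015" --pt "0 0.008 0 0 0.015" --pt "0 0.01 0 0 0.015" --pt "0 0.01 0 0 0.015"

```text
t: 8.98
tool_pos: [0.4813, -0.1925, 0.0318]
tcp_rot: [0.719, 0.695, -0.002, -0.002]
contact_force: [-7.1, 0.6, 2.8]
finger_gap: 0.0214
finger_force: 50.4
```

drive_tool --pt "0 0.003 0 0 0.015" --pt "0 0.006 0 0 0.015" --pt "0 0.009 0 0 0.015" --pt "0 0.012 0 0 0.015" --pt "0 0.015 0 0 0.015" --pt "0 0.018 0 0 0.015" --pt "0 0.021 0 0 0.015" --pt "0 0.024 0 0 0.015" --pt "0 0.024 0 0 0.015"

```text
t: 10.1
tool_pos: [0.5063, -0.1934, 0.0316]
tcp_rot: [0.718, 0.696, -0.001, -0.002]
contact_force: [-5.9, 0.6, 3.7]
finger_gap: 0.0215
finger_force: 50.4
```

Run:
```python
from h import *
w=cam('wrist'); np.savez('w5.npz',**w); save(w,'pics/w5.png',(380,120,640,400),2)
```

```text
(no output)
```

View pics/w5.png

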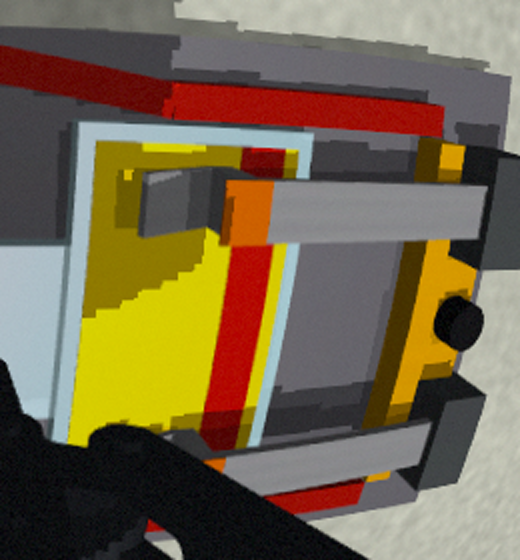

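The plate is under both clips, flat, with about 40 mm left to the stop (dark face at about crop x 390).

drive_tool --pt "0 0.003 0 0 0.015" --pt "0 0.006 0 0 0.015" --pt "0 0.009 0 0 0.015" --pt "0 0.012 0 0 0.015" --pt "0 0.015 0 0 0.015" --pt "0 0.018 0 0 0.015" --pt "0 0.021 0 0 0.015" --pt "0 0.024 0 0 0.015" --pt "0 0.027 0 0 0.015" --pt "0 0.029 0 0 0.015" --pt "0 0.029 0 0 0.015"

```text
t: 11.52
tool_pos: [0.5353, -0.1944, 0.0315]
tcp_rot: [0.718, 0.696, -0.001, -0.002]
contact_force: [-5.9, 0.7, 3.1]
finger_gap: 0.021
finger_force: 50.3
```

drive_tool --pt "0 0.001 0 0 0.015" --pt "0 0.002 0 0 0.015" --pt "0 0.003 0 0 0.015" --pt "0 0.004 0 0 0.015" --pt "0 0.004 0 0 0.015"

```text
t: 12.15
tool_pos: [0.5392, -0.1945, 0.0315]
tcp_rot: [0.718, 0.696, -0.001, -0.002]
contact_force: [-6.4, 1.2, 2.6]
finger_gap: 0.0216
finger_force: 50.4
```

Run:
```python
from h import *
w=cam('wrist'); np.savez('w6.npz',**w); save(w,'pics/w6.png',(380,120,640,400),2)
```

```text
(no output)
```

View pics/w6.png

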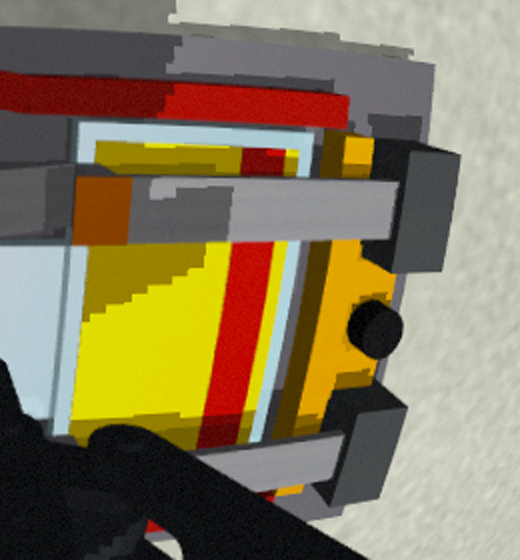

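The front edge (crop x 300) is about 4–5 mm short of the stop's foot (crop x 320), with both clips still raised on the plate. I'll creep forward and watch the force.

drive_tool --pt "0 0.001 0 0 0.015" --pt "0 0.002 0 0 0.015" --pt "0 0.003 0 0 0.015" --pt "0 0.003 0 0 0.015"

```text
t: 12.7
tool_pos: [0.5419, -0.1946, 0.0316]
tcp_rot: [0.719, 0.696, -0.002, -0.002]
contact_force: [-5.8, -0.0, 3.5]
finger_gap: 0.0211
finger_force: 50.3
```

drive_tool --pt "0 0.0007 0 0 0.015" --pt "0 0.0014 0 0 0.015" --pt "0 0.002 0 0 0.015" --pt "0 0.002 0 0 0.015"

```text
t: 13.2
tool_pos: [0.5438, -0.1946, 0.0315]
tcp_rot: [0.718, 0.696, -0.002, -0.002]
contact_force: [-6.9, -0.4, 4.3]
finger_gap: 0.0216
finger_force: 50.3
```

drive_tool --pt "0 0.0007 0 0 0.015" --pt "0 0.0014 0 0 0.015" --pt "0 0.002 0 0 0.015" --pt "0 0.002 0 0 0.015"

```text
t: 13.7
tool_pos: [0.5464, -0.1951, 0.0316]
tcp_rot: [0.718, 0.696, -0.002, -0.002]
contact_force: [-8.4, -0.9, 4.2]
finger_gap: 0.0215
finger_force: 50.5
```

```bash
cat > gap.py <<'E'
from h import *
w=cam('wrist'); hsv=cv2.cvtColor(w['frame'],cv2.COLOR_RGB2HSV); H,S,V=[hsv[...,i].astype(int) for i in range(3)]
# along row: last plate-blue pixel / first stop yellow, between the clips
for v in (255,270,290):
    print(v,[(u,*w['frame'][v,u]) for u in range(500,548,3)])
o=((H>=6)&(H<18)&(S>140)&(V>60)).astype(np.uint8); o[:,:380]=0;o[:180]=0; o[260:]=0
n,l,st,c=cv2.connectedComponentsWithStats(o)
print([(st[i],c[i].round(1)) for i in range(1,n) if st[i,4]>60])
for p in [(430,225),(450,225),(470,225),(500,225),(530,225)]: print(p,round(float(w['depth'][p[1],p[0]]),4))
E
python3 gap.py
```

```text
255 [(500, np.uint8(195), np.uint8(15), np.uint8(6)), (503, np.uint8(194), np.uint8(9), np.uint8(0)), (506, np.uint8(196), np.uint8(15), np.uint8(3)), (509, np.uint8(195), np.uint8(11), np.uint8(0)), (512, np.uint8(194), np.uint8(0), np.uint8(0)), (515, np.uint8(222), np.uint8(186), np.uint8(0)), (518, np.uint8(226), np.uint8(219), np.uint8(0)), (521, np.uint8(204), np.uint8(213), np.uint8(130)), (524, np.uint8(174), np.uint8(206), np.uint8(205)), (527, np.uint8(147), np.uint8(163), np.uint8(155)), (530, np.uint8(77), np.uint8(54), np.uint8(0)), (533, np.uint8(228), np.uint8(168), np.uint8(0)), (536, np.uint8(226), np.uint8(167), np.uint8(0)), (539, np.uint8(227), np.uint8(165), np.uint8(0)), (542, np.uint8(227), np.uint8(166), np.uint8(0)), (545, np.uint8(227), np.uint8(168), np.uint8(0))]
270 [(500, np.uint8(194), np.uint8(16), np.uint8(3)), (503, np.uint8(194), np.uint8(11), np.uint8(1)), (506, np.uint8(194), np.uint8(14), np.uint8(3)), (509, np.uint8(192), np.uint8(4), np.uint8(0)), (512, np.uint8(206), np.uint8(95), np.uint8(0)), (515, np.uint8(225), np.uint8(216), np.uint8(0)),
[... 765 characters left out ...]
int8(197), np.uint8(211), np.uint8(166)), (518, np.uint8(173), np.uint8(204), np.uint8(204)), (521, np.uint8(100), np.uint8(93), np.uint8(50)), (524, np.uint8(83), np.uint8(57), np.uint8(0)), (527, np.uint8(226), np.uint8(166), np.uint8(0)), (530, np.uint8(226), np.uint8(165), np.uint8(0)), (533, np.uint8(226), np.uint8(166), np.uint8(0)), (536, np.uint8(226), np.uint8(166), np.uint8(0)), (539, np.uint8(222), np.uint8(161), np.uint8(0)), (542, np.uint8(198), np.uint8(142), np.uint8(0)), (545, np.uint8(11), np.uint8(8), np.uint8(11))]
[(array([396, 204,  30,  35, 961], dtype=int32), array([410.1, 221.2]))]
(430, 225) 0.1496
(450, 225) 0.1499
(470, 225) 0.1501
(500, 225) 0.1481
(530, 225) 0.15
```

drive_tool --pt "0 0.0005 0 0 0.015" --pt "0 0.001 0 0 0.015" --pt "0 0.0015 0 0 0.015" --pt "0 0.0015 0 0 0.015"

```text
t: 14.25
tool_pos: [0.5464, -0.195, 0.0317]
tcp_rot: [0.718, 0.696, -0.003, -0.002]
contact_force: [-11.6, -1.1, 7.9]
finger_gap: 0.021
finger_force: 50.9
```

```bash
sed -i '/for v in/,+1d' gap.py; python3 gap.py
```

```text
[(array([396, 204,  30,  35, 961], dtype=int32), array([410.1, 221.2]))]
(430, 225) 0.1495
(450, 225) 0.1494
(470, 225) 0.15
(500, 225) 0.1489
(530, 225) 0.1492
```

Run:
```python
from h import *
def P(d,u,v):
    K=d['mtx'];f=K[0,0];a,b=u-K[0,2],v-K[1,2];r=np.hypot(a,b);q=np.array([a/r*np.sin(r/f),b/r*np.sin(r/f),np.cos(r/f)])
    dep=np.median(d['depth'][v-3:v+4,u-3:u+4]); return (d['R'].T@(q*dep/q[2]-d['t'])*1000).round(1)
def slope(d):
    hsv=cv2.cvtColor(d['frame'],cv2.COLOR_RGB2HSV); H,S,V=[hsv[...,i].astype(int) for i in range(3)]
    o=((H>=6)&(H<18)&(S>140)&(V>60)).astype(np.uint8); o[:,:380]=0;o[:180]=0; o[260:]=0
    n,l,st,c=cv2.connectedComponentsWithStats(o); i=1+st[1:,4].argmax(); u,v=c[i].astype(int)
    return [P(d,u,v)]+[P(d,u+k,v) for k in (35,70,100)]
for f in ('w5.npz','w6.npz'): print(f,*slope(dict(np.load(f))))
d=cam('wrist'); np.savez('w7.npz',**d); print(*slope(d))
```

```text
w5.npz [ 583.1 -160.    35.5] [ 602.4 -160.8   33.8] [ 624.1 -161.5   32.7] [ 646.  -162.2   31.4]
w6.npz [ 583.4 -160.    35.1] [ 599.3 -160.8   33.7] [ 616.3 -161.3   32.8] [ 632.5 -161.8   32. ]
[ 583.5 -160.4   30.5] [ 598.7 -160.7   30.3] [ 615.1 -161.1   29.9] [ 630.  -161.4   30. ]
```

Run:
```python
from h import *
for f in ('w5.npz','w6.npz','w7.npz'):
    d=dict(np.load(f)); K=d['mtx']; ff=K[0,0]
    U,V=np.meshgrid(np.arange(640),np.arange(480)); a,b=U-K[0,2],V-K[1,2]; r=np.hypot(a,b)+1e-9
    q=np.stack([a/r*np.tan(r/ff),b/r*np.tan(r/ff),np.ones_like(r)],-1)*d['depth'][...,None]
    X=((q-d['t'])@d['R'])*1000
    for y0,n in ((-161,'L'),(-229.5,'R')):
        o=[]
        for x in range(575,650,10):
            m=(abs(X[...,0]-x)<4)&(abs(X[...,1]-(y0-(x-584)*.03))<4)&(X[...,2]>20)&(X[...,2]<45)
            o.append((x,round(float(np.median(X[m][:,2])),1),int(m.sum())) if m.sum()>8 else (x,None))
        print(f,n,o)
```

```text
w5.npz L [(575, 24.6, 281), (585, 35.3, 383), (595, 34.3, 271), (605, 33.7, 236), (615, 33.1, 215), (625, 32.6, 188), (635, 32.1, 173), (645, 31.5, 162)]
w5.npz R [(575, None), (585, None), (595, 33.9, 138), (605, 33.6, 152), (615, 33.0, 142), (625, 32.5, 139), (635, 31.9, 126), (645, 31.4, 120)]
w6.npz L [(575, 24.3, 357), (585, 35.1, 374), (595, 33.9, 322), (605, 33.4, 304), (615, 32.8, 284), (625, 32.4, 260), (635, 31.9, 247), (645, 31.3, 220)]
w6.npz R [(575, None), (585, None), (595, None), (605, None), (615, 20.2, 13), (625, 32.1, 102), (635, 31.8, 162), (645, 31.3, 155)]
w7.npz L [(575, 29.7, 133), (585, 30.7, 357), (595, 30.1, 333), (605, 30.0, 324), (615, 30.0, 296), (625, 30.0, 281), (635, 30.2, 262), (645, 30.1, 243)]
w7.npz R [(575, None), (585, None), (595, None), (605, None), (615, None), (625, 29.8, 30), (635, 30.1, 156), (645, 30.2, 171)]
```

Both clips are down and the plate is against the stop. I'll relax the push, open and lift.

drive_tool --pt "0 -0.001 -0.001 0 0.015" --pt "0 -0.002 -0.0015 0 0.015" --pt "0 -0.002 -0.0015 0 0.015" --pt "0 -0.002 -0.0015 0 0.045" --pt "0 -0.002 -0.0015 0 0.045" --pt "0 -0.002 -0.0015 0 0.045" --pt "0 -0.002 -0.0015 0 0.045" --pt "0 -0.002 -0.02 0 0.045" --pt "0 -0.002 -0.05 0 0.045" --pt "0 -0.002 -0.09 0 0.045" --pt "0 -0.002 -0.13 0 0.045" --pt "0 -0.002 -0.13 0 0.045"

```text
t: 15.85
tool_pos: [0.5514, -0.1968, 0.1676]
tcp_rot: [0.718, 0.696, 0.002, 0.005]
contact_force: [0.3, -0.6, -0.6]
finger_gap: 0.0451
finger_force: 0.0
```

Run:
```python
from h import *
d=cam('wrist'); K=d['mtx']; ff=K[0,0]
U,V=np.meshgrid(np.arange(640),np.arange(480)); a,b=U-K[0,2],V-K[1,2]; r=np.hypot(a,b)+1e-9
q=np.stack([a/r*np.tan(r/ff),b/r*np.tan(r/ff),np.ones_like(r)],-1)*d['depth'][...,None]
X=((q-d['t'])@d['R'])*1000
for y0,n in ((-161,'L'),(-229.5,'R'),(-195,'mid')):
    o=[]
    for x in range(535,660,10):
        m=(abs(X[...,0]-x)<4)&(abs(X[...,1]-(y0-(x-584)*.03))<4)&(X[...,2]<70)
        o.append((x,round(float(np.median(X[m][:,2])),1)) if m.sum()>8 else (x,None))
    print(n,o)
hsv=cv2.cvtColor(d['frame'],cv2.COLOR_RGB2HSV); H,S,Vv=[hsv[...,i].astype(int) for i in range(3)]
m=((H<6)|(H>172))&(S>120)&(abs(X[...,1]+196)<25)&(abs(X[...,2]-18)<5); p=X[m][:,:2]; print('stripe',p.mean(0),np.polyfit(p[:,1],p[:,0],1),len(p))
s=read_state(); print(s['t'],s['tool_pos'],s['contact_force'],s['finger_gap'])
```

```text
L [(535, 13.2), (545, 13.1), (555, 13.1), (565, 22.6), (575, 19.4), (585, 30.7), (595, 30.0), (605, 30.0), (615, 30.1), (625, 30.1), (635, 30.1), (645, 30.3), (655, 30.1)]
R [(535, 13.1), (545, 13.0), (555, 13.1), (565, 22.0), (575, 19.8), (585, 30.5), (595, 30.0), (605, 30.2), (615, 30.0), (625, 30.0), (635, 30.1), (645, 30.2), (655, 30.1)]
mid [(535, 60.9), (545, 61.1), (555, 60.8), (565, 19.1), (575, 19.1), (585, 19.2), (595, 19.5), (605, 19.6), (615, 19.7), (625, 19.6), (635, 19.6), (645, 19.4), (655, 23.2)]
stripe [ 633.6466743 -195.6332501] [3.42799666e-02 6.40352976e+02] 723
15.9 [ 0.5498277  -0.19603138  0.1650438 ] [-0.78831039 -0.21135483 -0.71280811] 0.04486313564847812
```

Both clips are level and down, the plate is flat and against the stop, and the gripper is clear. Handing in.

```bash
python3 -c "
from workcell import *
print(sign_off())"
```

```text
the job is handed in; nothing more can be done
None
```

The middle-sized plate is home against the back stop, with both clips down behind its shoulders and the gripper released and clear. The measured push peaked at about 12 N; I handed the job in at about 16 s, and sign-off returned no verdict.

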